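# Release the latched key of the valve station

## Robot

A 6-joint arm with a two-finger parallel gripper is mounted at the origin on the work surface. World frame = base frame: x ahead of the robot, y to its left, z up, the work surface at z = 0. Lengths are in m, angles in rad, forces in N, time in s.
With the tool pointing down it reaches from about 0.375 to 0.9 m from the base axis. Payload 3.1 kg.
Tool frame: the origin (TCP) lies at the centre of the arm's flange, where the gripper is bolted on; the fingertips stand 173 mm ahead of it and the grasp point (between the pads) lies 155 mm ahead of it; z points along the fingers, x is the direction in which the jaws open and shut, and the axes are right-handed (so a half turn about z gives the same grasp; the last joint's range is limited). The gripper opens to 85 mm and grips with 20 to 120 N. Pads are 22 mm wide; open, the fingers measure 114 mm over their backs; the gripper's body (76 mm by 85 mm) begins 54 mm behind the grasp point. The pads swing forward as they close: fully open they stand 13 mm farther back than shut.
Start: joints at [0.933, 0.527, 1.433, -0, 1.181, -0.178], TCP at [0.277, 0.56, 0.405] pointing down, gripper open.
Joint ranges: [-3.08, 3.08], [-0.75, 2.2], [0.22, 2.44], [-1.43, 4.57], [0, 2.65], [-2.85, 2.85]. Speed limits (rad/s): [2.79, 2.79, 3.14, 3.14, 3.14, 3.14].

## Interface

Orientations are given as a unit quaternion [x, y, z, w].
In Python, from station import manip gives the robot as it stands.
- The arm moves only by the shell command python3 -m jog 'ROWS' [OPENING] [FORCE]. ROWS is JSON, a list that holds one entry, the list of rows, each a list of 4 numbers: the shift along the world's x, y, z in mm, then the turn about the world's z in degrees. A call has exactly 8 rows; each row shifts and turns the commanded pose from where the row before left it; what a row does not reach is not made up. A row lasts 1/8 s, in which the tool goes at most 62.5 mm and 10.7 degrees, less where a joint would pass 70% of its speed; a pose out of reach is approached as far as the arm can. A call is refused whole if a number of a shift passes 62.5 or a number of a turn 10.7, either way. A call with a gripper value outside its range is refused whole. OPENING is the opening in per cent of the stroke, from 0 (shut) to 100 (fully open), set as the call begins (- or left out, the last holds). The fingers move at their own pace and stop on an object; FORCE is the grip in N (left out, the last holds). Time passes only in rows, so rows that do not move let the fingers close, or fill a call up. It gives the time, the measured TCP pose, the force and the opening at its end, in the units of the state.
- manip.sense(): the state, without advancing time (a new reading comes with each control period).
- manip.snapshot(name): name is "scene" or "top"; returns the picture (384x512x3 uint8, red, green, blue); there is no depth.
- manip.camera_info(name): a dict with "fx", "fy", "cx", "cy" (pixels), "k1" (the pictures are not rectified: a ray, as slopes to the right and down, at radius r is drawn at 1 + k1 r^2 times it, then the intrinsics apply), "R" (3x3) and "t" (3): a world point X has camera coordinates R X + t. Camera axes: x right, y down, z forward; pixel columns grow to the right and rows downward; lengths in m; the calibration is good to about 2 mm. A picture is of the moment at which its call begins. camera_info takes no time and is no camera call.
- manip.sign_off(): hands the job in, once; it reports no verdict.
The state is a dict: "t": time; "q": joint angles; "qd": joint speeds; "tau": joint torques, N m; "tcp_pos": TCP position; "tool_rot": TCP orientation; "force": force on the tool from outside, world axes, zero at the start; "ft_torque": the same for the moment, N m; "finger_gap": opening from 0.0 (shut) to 1.0 (fully open).
Only numpy, scipy, OpenCV 4.12 (cv2) and the standard library are available. Lean on these libraries where they do the work, as an engineer would, in place of code of your own. Each camera call takes 0.05 s, during which the arm holds its last target. There are 200 camera calls.

## Task

One of the four identical blue keys on the valve station has stayed latched down, a little lower than the others. Find it (light taps with the closed fingertips tell) and press it further in until its catch lets go, so that all four keys stand fully up. Do not press a standing key more than lightly, and leave the loose things where they are: nothing is to be picked up.

Things in the scene. Friction and masses are not known exactly. Their poses are not given: they have to be found in the camera images.
- station: fixed valve station: black base plate 220 x 310 x 12 mm with a white housing 75 (x) x 270 (y) mm, its flat top 67 mm above the bench, with four blue keys in a row. Origin: on the bench under the middle of the key row; z up, y along the row, x across it, away from the robot at yaw 0. Behind the housing (+x): black valve blocks with brass plugs, 60 mm high
- key_row (a point): middle of the key row on the housing's top, 67 mm above the bench. Keys move straight down on springs: a standing key starts to give at 4.5 N and gains 0.55 N per mm. The latched one is held down by a catch, starts to give at about 7.3 N, is let go 2 to 4 mm further down (8.5 to 9.5 N), and rises when the finger leaves. The bottom stop is met at 10 N
- key_a_top (a point): centre of the top face of one of four identical blue square keys (cap 30 x 30 mm, 55 mm apart along the station's y; letters do not follow the order in the row; which key is latched and where changes). Moves with the key: 91 mm above the bench with the key standing, 86 mm latched down, 81 mm at the bottom stop
- key_b_top (a point): centre of the top face of one of four identical blue square keys (cap 30 x 30 mm, 55 mm apart along the station's y; letters do not follow the order in the row; which key is latched and where changes). Moves with the key: 91 mm above the bench with the key standing, 86 mm latched down, 81 mm at the bottom stop
- key_c_top (a point): centre of the top face of one of four identical blue square keys (cap 30 x 30 mm, 55 mm apart along the station's y; letters do not follow the order in the row; which key is latched and where changes). Moves with the key: 91 mm above the bench with the key standing, 86 mm latched down, 81 mm at the bottom stop
- key_d_top (a point): centre of the top face of one of four identical blue square keys (cap 30 x 30 mm, 55 mm apart along the station's y; letters do not follow the order in the row; which key is latched and where changes). Moves with the key: 91 mm above the bench with the key standing, 86 mm latched down, 81 mm at the bottom stop
- spray_bottle: bystander: red spray bottle with black trigger head, 84 mm across, 213 mm tall; origin at its underside
- hammer: bystander: hammer with wooden handle lying on the bench
- wrench: bystander: steel wrench lying on the bench
- screwdriver: bystander: yellow-handled screwdriver lying on the bench beside the station
- collar: bystander: steel shaft collar, 38 mm across, 14 mm high, lying on the front strip of the base plate
- bolt: bystander: cap screw standing on its head on the front strip of the base plate, head 18 mm across, 44 mm tall
- fitting: bystander: brass air fitting with blue collar, 22 mm across, 38 mm tall, standing on the bench

How it is judged:
On the way:
1. the latched key is pressed further in, past its catch (((z of key_a_top in the frame of station below 0.0845 m and distance of key_a_top from where it was at the start of the episode below 0.0055 m) or (z of key_b_top in the frame of station below 0.0845 m and distance of key_b_top from where it was at the start of the episode below 0.0055 m) or (z of key_c_top in the frame of station below 0.0845 m and distance of key_c_top from where it was at the start of the episode below 0.0055 m) or (z of key_d_top in the frame of station below 0.0845 m and distance of key_d_top from where it was at the start of the episode below 0.0055 m))), for 0.02 s.
At the end, for the whole second after the job is handed in: all four keys stand up (each key's top at least 89 mm above the bench; fully up is 91 mm) and every loose thing is within 20 mm of where it began (z of each of key_a_top, key_b_top, key_c_top, key_d_top in the frame of station above 0.089 m and distance of each of spray_bottle, hammer, wrench, screwdriver, collar, bolt, fitting from where it was at the start of the episode below 0.02 m); the robot touches nothing.
It fails at once if a standing key is pressed in by more than 6.5 mm of its 10 mm (distance of any of key_a_top, key_b_top, key_c_top, key_d_top from where it was at the start of the episode above 0.0065 m).
It fails at once if a loose thing is lifted, carried or pushed by more than 20 mm (distance of any of spray_bottle, hammer, wrench, screwdriver, collar, bolt, fitting from where it was at the start of the episode above 0.02 m).
It also fails if it takes over 54 s, if anything falls off the work surface, if the arm or the gripper's body presses on something with over 40 N, if the wrist force passes 120 N, or if a joint passes its speed limit or range.

## Working session

There is one attempt and no reset: what is moved stays moved. The work goes in short steps, Python scripts to look and compute and a shell command to move; the robot and the scene stay as the last step left them, time stands still between calls to the robot, and variables do not carry over. Pictures are saved under pics/ and viewed, about 8 in all and at most 12, crops included, and the job is handed in when it is done.

```bash
mkdir -p pics
cat > h.py <<'E'
import numpy as np, cv2
from station import manip
def snap(n,f):
    im=manip.snapshot(n); cv2.imwrite('pics/'+f,im[:,:,::-1]); return im
def ray(n,u,v):
    c=manip.camera_info(n); K=np.array([[c['fx'],0,c['cx']],[0,c['fy'],c['cy']],[0,0,1.]])
    p=cv2.undistortPoints(np.array([[[u,v]]],float),K,np.array([c['k1'],0,0,0.]))[0,0]
    R=np.array(c['R']);t=np.array(c['t']);return -R.T@t, R.T@np.array([p[0],p[1],1])
def onz(n,u,v,z):
    o,d=ray(n,u,v); return o+d*(z-o[2])/d[2]
def blue(im):
    h=cv2.cvtColor(im,cv2.COLOR_RGB2HSV); return cv2.inRange(h,(95,110,50),(130,255,255))
E
python3 - <<'E'
from h import *
ims=[snap(n,n+'0.png') for n in('top','scene')]
cv2.imwrite('pics/both.png',cv2.resize(np.hstack(ims),(800,300))[:,:,::-1])
for n,im in zip(('top','scene'),ims):
    print(n,ray(n,256,192)[0].round(3))
    k,l,s,c=cv2.connectedComponentsWithStats(blue(im))
    for i in range(1,k):
        if s[i,4]>30: print(s[i],c[i].round(1),onz(n,*c[i],.091).round(4))
s=manip.sense();print(s['t'],s['tcp_pos'],s['force'])
E
```

```text
top [ 0.399 -0.007  1.39 ]
[306 203  10   9  75] [310.3 207.1] [ 0.52   -0.1892  0.091 ]
[291 206  10  10  76] [295.5 210.8] [ 0.5086 -0.1364  0.091 ]
[276 210  10  10  74] [280.4 214.7] [ 0.4965 -0.0832  0.091 ]
[261 214  10  10  73] [265.5 218.7] [ 0.4841 -0.0304  0.091 ]
scene [ 1.445 -0.126  1.291]
[   0    0   44  108 3632] [16.7 52.7] [-0.178  -0.7811  0.091 ]
[352  67  34  47 541] [368.5  86.8] [0.2215 0.5108 0.091 ]
[ 314   70   50   78 1302] [337.3 106.3] [0.2995 0.3734 0.091 ]
[227 158  11  11  97] [231.7 163.1] [ 0.4945 -0.03    0.091 ]
[211 163  11  12  98] [215.7 168.1] [ 0.5067 -0.0834  0.091 ]
[340 163  16  11  36] [346.8 166.8] [0.5675 0.3324 0.091 ]
[194 168  12  12  99] [199.7 173.1] [ 0.5187 -0.1363  0.091 ]
[264 168   8   6  34] [267.6 170.3] [0.5415 0.0794 0.091 ]
[343 170  38  55 426] [358.7 200.3] [0.6986 0.3327 0.091 ]
[178 174  12  11  94] [183.5 178.8] [ 0.533 -0.189  0.091]
[333 197  12  11  33] [337.9 201.7] [0.6935 0.2692 0.091 ]
[ 36 261  29  29 150] [ 49.1 272.9] [ 0.799  -0.5814  0.091 ]
[ 89 311  48  20 263] [105.4 321.6] [ 0.9633 -0.4254  0.091 ]
0.1 [0.27656708 0.56012035 0.40383151] [ 0.28855515 -0.98273208 -0.38865981]
```

View pics/top0.png

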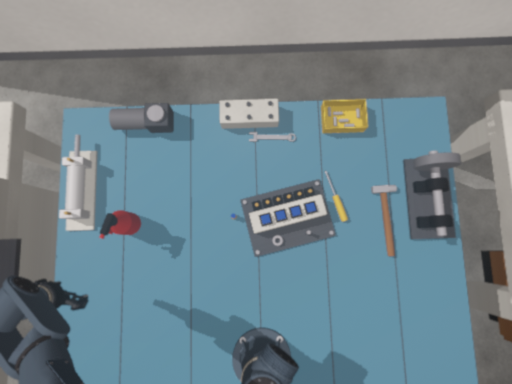

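View pics/scene0.png

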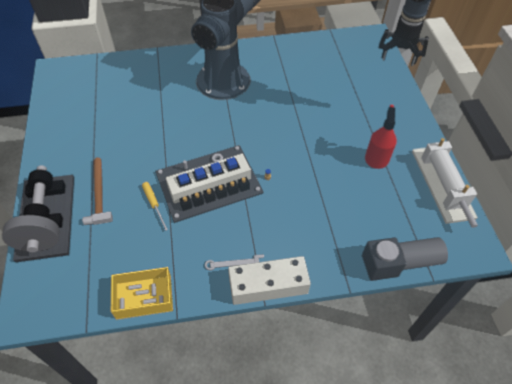

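Top view: the station is at about (288,215), with the keys at (265,219), (280,215), (295,211) and (310,207). They are 54 mm apart, which matches the given 55 mm, and the yaw is about 12.8°. In the scene view, the spray bottle at (380,150) is near the path, so I rise first and close the fingers.

```bash
python3 -m jog '[[[0,0,30,0],[0,0,30,0],[15,-45,0,0],[18,-50,0,0],[18,-50,0,0],[18,-50,0,0],[18,-50,0,0],[18,-50,0,0]]]' 0 40
python3 -c "
from h import *
s=manip.sense();print(s['tool_rot'],s['q'])"
```

```text
t: 1.1
tcp_pos: [0.3819, 0.2637, 0.4645]
tool_rot: [0.849, 0.528, -0.0, 0.0]
force: [0.7, -0.2, 0.2]
finger_gap: 0.003
[ 8.49292917e-01  5.27921888e-01 -1.42414864e-04  1.43487734e-05] [ 3.62868900e-01  2.31959597e-01  1.74204774e+00 -9.00886555e-05
  1.16785933e+00 -7.49399429e-01]
```

```bash
python3 -m jog '[[[15,-42,0,-6.4],[15,-42,0,-6.4],[15,-42,-10,-6.4],[15,-42,-20,-6.4],[15,-42,-20,-6.4],[15,-42,-20,-6.4],[14,-42,-20,-6.4],[0,0,-10,-6.2]]]'; python3 -m jog '[[[0,0,-20,0],[0,0,-20,0],[0,0,-20,0],[0,0,-10,0],[0,0,-5,0],[0,0,0,0],[0,0,0,0],[0,0,0,0]]]'
python3 - <<'E'
from h import *
im=snap('scene','s1.png'); cv2.imwrite('pics/s1c.png',cv2.resize(im[90:230,150:310],None,fx=4,fy=4,interpolation=2)[:,:,::-1])
E
```

```text
t: 2.1
tcp_pos: [0.4868, -0.0315, 0.3635]
tool_rot: [0.994, 0.107, -0.0, 0.0]
force: [-0.8, 1.7, 0.5]
finger_gap: 0.0
t: 3.1
tcp_pos: [0.4859, -0.0287, 0.2902]
tool_rot: [0.994, 0.111, 0.001, 0.0]
force: [0.0, -0.5, -0.2]
finger_gap: -0.001
```

View pics/s1c.png

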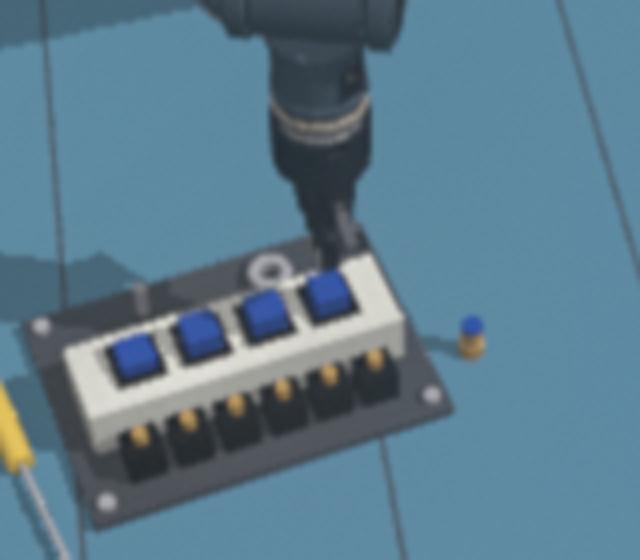

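The crop shows the closed fingers directly above the right-hand key (330,290), so I tap it, aiming for a tip height of 89 mm.

```bash
python3 -m jog '[[[0,0,-10,0],[0,0,-8,0],[0,0,-4,0],[0,0,-3,0],[0,0,-2,0],[0,0,-1,0],[0,0,0,0],[0,0,0,0]]]'
```

```text
t: 4.15
tcp_pos: [0.4856, -0.0286, 0.2622]
tool_rot: [0.994, 0.111, -0.0, 0.0]
force: [-2.0, 0.3, 5.9]
finger_gap: -0.003
```

Key 1 stands: 5.9 N at 89 mm. Next key.

```bash
python3 -m jog '[[[0,0,14,0],[6,-27,0,0],[6,-27,0,0],[0,0,-8,0],[0,0,-4,0],[0,0,-2,0],[0,0,0,0],[0,0,0,0]]]';python3 -m jog '[[[0,0,14,0],[6,-27,0,0],[6,-27,0,0],[0,0,-8,0],[0,0,-4,0],[0,0,-2,0],[0,0,0,0],[0,0,0,0]]]';python3 -m jog '[[[0,0,14,0],[6,-26,0,0],[6,-27,0,0],[0,0,-8,0],[0,0,-4,0],[0,0,-2,0],[0,0,0,0],[0,0,0,0]]]'
```

```text
t: 5.15
tcp_pos: [0.4974, -0.0822, 0.2621]
tool_rot: [0.994, 0.112, -0.0, 0.0]
force: [-1.8, -3.3, 6.1]
finger_gap: -0.002
t: 6.15
tcp_pos: [0.5092, -0.1357, 0.2621]
tool_rot: [0.994, 0.111, -0.001, -0.0]
force: [-1.7, -1.5, 5.7]
finger_gap: 0.001
t: 7.15
tcp_pos: [0.5218, -0.1892, 0.2618]
tool_rot: [0.994, 0.111, -0.0, -0.0]
force: [1.2, -0.1, -0.9]
finger_gap: -0.002
```

Keys 2 and 3 stand, at 6.1 and 5.7 N. Key 4 gives no contact, so it is the latched one, and I press it in small steps.

```bash
python3 -m jog '[[[0,0,-2,0],[0,0,-1,0],[0,0,-1,0],[0,0,0,0],[0,0,0,0],[0,0,0,0],[0,0,0,0],[0,0,0,0]]]';python3 -m jog '[[[0,0,-1,0],[0,0,-1,0],[0,0,0,0],[0,0,0,0],[0,0,0,0],[0,0,0,0],[0,0,0,0],[0,0,0,0]]]'
```

```text
t: 8.15
tcp_pos: [0.5219, -0.1896, 0.2587]
tool_rot: [0.994, 0.111, 0.0, 0.0]
force: [-1.5, 1.7, 6.9]
finger_gap: 0.0
t: 9.15
tcp_pos: [0.5218, -0.1896, 0.2568]
tool_rot: [0.994, 0.111, 0.0, 0.0]
force: [-0.7, 1.2, 7.4]
finger_gap: -0.002
```

```bash
python3 -m jog '[[[0,0,-1,0],[0,0,0,0],[0,0,0,0],[0,0,-1,0],[0,0,0,0],[0,0,0,0],[0,0,0,0],[0,0,0,0]]]';python3 -m jog '[[[0,0,-0.5,0],[0,0,0,0],[0,0,0,0],[0,0,-0.5,0],[0,0,0,0],[0,0,0,0],[0,0,0,0],[0,0,0,0]]]'
```

```text
t: 10.15
tcp_pos: [0.5218, -0.1896, 0.2551]
tool_rot: [0.994, 0.111, 0.0, 0.0]
force: [-1.2, 1.4, 8.3]
finger_gap: 0.001
t: 11.15
tcp_pos: [0.5218, -0.1896, 0.2545]
tool_rot: [0.994, 0.111, 0.0, 0.0]
force: [-1.9, 1.4, 12.4]
finger_gap: -0.006
```

The bottom stop is met at 12.4 N, past the catch. I retract and re-tap at the same height as before.

```bash
python3 -m jog '[[[0,0,5,0],[0,0,10,0],[0,0,8,0],[0,0,0,0],[0,0,-8,0],[0,0,-4,0],[0,0,-2,0],[0,0,0,0]]]'; python3 -m jog '[[[0,0,0,0],[0,0,0,0],[0,0,0,0],[0,0,0,0],[0,0,0,0],[0,0,0,0],[0,0,0,0],[0,0,0,0]]]'
```

```text
t: 12.15
tcp_pos: [0.5215, -0.1895, 0.2615]
tool_rot: [0.994, 0.111, -0.001, -0.0]
force: [-2.1, 1.6, 6.0]
finger_gap: -0.004
t: 13.15
tcp_pos: [0.5214, -0.1895, 0.2618]
tool_rot: [0.994, 0.111, -0.001, -0.0]
force: [-1.3, 0.4, 6.2]
finger_gap: -0.0
```

Key 4 now answers like the standing keys (6.2 N at 89 mm). I retreat and check with the cameras.

```bash
python3 -m jog '[[[0,0,10,0],[0,0,20,0],[0,0,40,0],[0,0,40,0],[0,0,40,0],[0,0,30,0],[0,0,0,0],[0,0,0,0]]]'; python3 -m jog '[[[-10,40,10,0],[-10,45,0,0],[-10,45,0,0],[-10,45,0,0],[-10,45,0,0],[-10,45,0,0],[0,0,0,0],[0,0,0,0]]]'
python3 - <<'E'
from h import *
im=snap('scene','s2.png'); a=cv2.imread('pics/scene0.png')[:,:,::-1]
c=[cv2.resize(i[130:230,80:300],None,fx=3,fy=3,interpolation=2) for i in(a,im)]
cv2.imwrite('pics/s2c.png',np.vstack(c)[:,:,::-1])
t=snap('top','t2.png'); print(manip.sense()['force'])
k,l,s,c=cv2.connectedComponentsWithStats(blue(im))
for i in range(1,k):
    if 60<s[i,4]<130: print(s[i],c[i].round(1))
E
```

```text
t: 14.15
tcp_pos: [0.5213, -0.1894, 0.4407]
tool_rot: [0.994, 0.111, -0.001, -0.001]
force: [-1.5, 0.6, 0.0]
finger_gap: -0.002
t: 15.15
tcp_pos: [0.4617, 0.0753, 0.4506]
tool_rot: [0.994, 0.111, -0.001, 0.0]
force: [-0.5, -0.0, -0.3]
finger_gap: 0.004
[-0.26218331 -0.57501712 -0.20957968]
[227 158  11  11  96] [231.7 163.2]
[211 163  11  11  96] [215.8 168. ]
[340 164  17  28  97] [348.6 176.4]
[194 168  12  12  99] [199.7 173.1]
[178 173  12  12 103] [183.3 178.2]
[  0 305  12  15  66] [  4.3 312. ]
```

View pics/s2c.png

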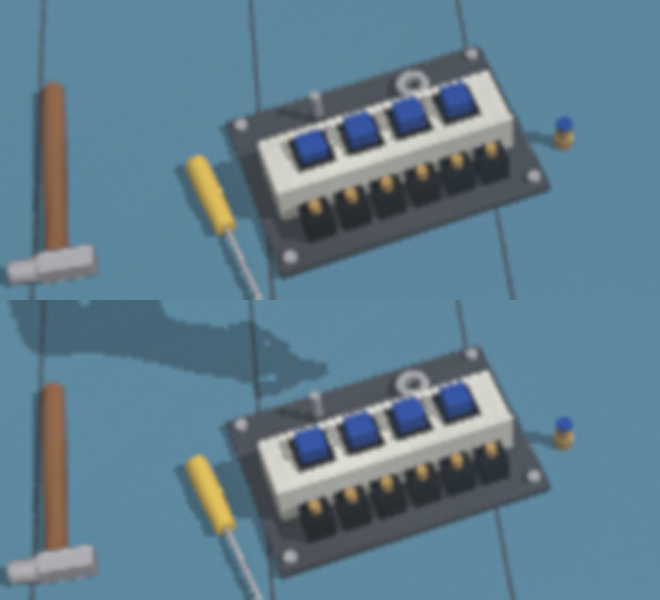

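Before (top) and after (bottom): the leftmost key (crop 312,447) now stands as high as the others. Its blue area grew from 94 to 103 px and moved up by 0.6 px. The other keys and the loose things in the crop have not moved.

```bash
python3 -c "
from station import manip
print(manip.sign_off())"
```

```text
the job is handed in; nothing more can be done
None
```

The latched key has been released, and by my checks all four keys now stand up. It was the end key on the robot's right (world y about -0.19).

- **Finding it:** I tapped each key with the fingertips at a height of 89 mm. The other three pushed back with 5.7 to 6.1 N, while this one gave no contact.
- **Releasing it:** I pressed it in small steps. The force rose through 6.9, 7.4 and 8.3 N, then reached 12.4 N at the bottom stop, about 4.5 mm below its latched height.
- **Final checks:** A second tap at 89 mm on that key gave 6.2 N, like the standing keys. In the scene picture its blue area grew from 94 to 103 px and its centre rose 0.6 px.
- **Loose things:** In the before-and-after crop, the hammer, screwdriver, collar, bolt and fitting look unmoved. I did not check the wrench and spray bottle after the job. The tool was never lowered near either, and I took it up before moving past the bottle.
- **At hand-in:** The arm was well clear of everything, at about 15 s of the 54 s allowed. None of the checks I made failed or disagreed.

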